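# Hang the wire basket on the swing arm and swing it aside

## Task

Pick up the wire basket by its handle and hang it by the straight bar of the handle across both prongs of the twin hook, while the stand's arm is still swung out towards the robot, and let go. Then swing the arm with the basket hanging on it round to the robot's left, all the way to its stop pin on the column, and leave it there with the basket hanging still. Do not tip the basket over, and leave the plain bin, the woodblock, the ink tin and the baren where they are.

Things in the scene. Friction and masses are not known exactly. Their poses are not given: they have to be found in the camera images.
- basket: Open steel wire basket, the only container with a handle: 90 mm (x) x 140 mm (y), walls 65 mm high, 0.3 kg. A rigid handle rises from the middle of both short (y) ends to a straight level bar along y. Origin: centre of its underside; z up. The same turned by half a turn.
- bar (a point): Middle of the handle's straight bar, on the bar's centre line, 150 mm above the basket's underside. The bar is a 10 mm round rod along the basket's y, 134 mm long between the centres of its two uprights (also 10 mm round). Axes as the basket's.
- stand: Swing-arm stand, fixed to the table: round steel foot (radius 65 mm, 12 mm high) and a 24 mm column with a small upright stop pin at its +y side. Origin: centre of the foot's underside; the column's axis is the arm's hinge. Nothing rises above 250 mm. At arm joint 0 the arm points along the stand's -x.
- swing (a joint): Angle of the swing arm about the column, rad. 0: swung out along the stand's -x (towards the robot); grows as the arm swings to the robot's left (+y); 1.57: against its stop, pointing along the stand's +y. Stiff: it stays where it is left; about 3 to 4 N at 95 mm from the axis moves it.
- saddle (a point): Where the middle of the basket's bar lies when hung: 145 mm from the column's axis, 220 mm above the table, midway between the two prongs of the twin hook; turns with the arm. x points back to the column, y along the hung bar, z up. Prongs: 10 mm round steel at y = -38 and +38 mm, 66 mm clear between them; each is a valley open to the top.
- crossbar (a point): Middle of the 10 mm crossbar (along y) that carries the prongs, 75 mm from the column's axis, 230 mm above the table; axes as the saddle's. From it the prongs run outwards at 230 mm, dip to the valley (centre line 210 mm high, flat from 140 to 150 mm from the axis) and rise to tips 172 mm from the axis, whose tops are 245 mm above the table.
- push (a point): Point on the outer side of the prong at y = -38 mm: 95 mm from the column's axis along the arm, 43 mm sideways, 230 mm above the table; turns with the arm, axes as the saddle's. Pushing here along the saddle's +y swings the arm towards its stop.
- bin: Bystander: plain open steel bin without a handle, 95 x 135 x 60 mm, loose. Origin: centre of its underside.
- woodblock: Bystander: plywood printing block with a dark inked face, 105 x 150 x 14 mm, loose, flat. Origin: centre of its underside.
- ink_tin: Bystander: round ink tin, radius 36 mm, 75 mm high, loose. Origin: centre of its underside.
- baren: Bystander: baren, a black disc of radius 55 mm with a low wooden grip, 36 mm high over all, loose. Origin: centre of its underside.
Mind the look-alikes: they are no part of the job. Leave any brown look-alike of the basket alone.

How it is judged:
On the way, in this order (a step that is already met when the one before it is completed fails the run):
1. the basket hangs by its bar across both prongs, let go, with the arm still swung out (joint below 0.9) (x of bar in the frame of saddle between -0.015 and 0.015 m and y of bar in the frame of saddle between -0.028 and 0.028 m and z of bar in the frame of saddle between -0.01 and 0.01 m and angle between the y axis of basket and the y axis of saddle, either way round below 0.15 rad and contact force between basket and stand above 0.8 N and contact force between basket and the fingers below 0.1 N and angle between basket's own z axis and vertical below 0.25 rad and value of joint swing below 0.9 rad), for 0.3 s.
2. the arm has been swung to its stop (joint above 1.45) with the basket still hanging on it (x of bar in the frame of saddle between -0.015 and 0.015 m and y of bar in the frame of saddle between -0.028 and 0.028 m and z of bar in the frame of saddle between -0.01 and 0.01 m and angle between the y axis of basket and the y axis of saddle, either way round below 0.15 rad and contact force between basket and stand above 0.8 N and contact force between basket and the fingers below 0.1 N and angle between basket's own z axis and vertical below 0.25 rad and value of joint swing above 1.45 rad), for 0.2 s.
At the end, for the whole second after the job is handed in: Arm at its stop (joint above 1.45 rad); basket hanging in both prong valleys: bar's middle within 15 mm (x), 28 mm (y), 10 mm (z) of the saddle, along its y within 0.15 rad, tilt under 0.25 rad, carried by the stand, free of the fingers, slower than 0.06 m/s (all of step 2 and linear speed of basket below 0.06 m/s); the robot touches nothing.
It fails at once if the bin is moved by more than 25 mm (distance of bin from where it was at the start of the episode above 0.025 m).
It fails at once if the woodblock is moved by more than 25 mm (distance of woodblock from where it was at the start of the episode above 0.025 m).
It fails at once if the ink tin is moved by more than 25 mm (distance of ink_tin from where it was at the start of the episode above 0.025 m).
It fails at once if the baren is moved by more than 25 mm (distance of baren from where it was at the start of the episode above 0.025 m).
It fails at once if the basket is tipped by more than 0.8 rad (angle between basket's own z axis and vertical above 0.8 rad).
It also fails if it takes over 66 s, if anything falls off the work surface, if the arm or the gripper's body presses on something with over 40 N, if the wrist force passes 120 N, or if a joint passes its speed limit or range.

## Robot

A 6-joint arm with a two-finger parallel gripper is mounted at the origin on the work surface. World frame = base frame: x ahead of the robot, y to its left, z up, the work surface at z = 0. Lengths are in m, angles in rad, forces in N, time in s.
With the tool pointing down it reaches from about 0.375 to 0.9 m from the base axis. Payload 3.1 kg.
Tool frame: the origin (TCP) lies midway between the tips of the shut fingers; the grasp point (between the pads) lies 19 mm behind it (manip.pinch_z is the distance from the TCP to the grasp point, in m); z points along the fingers, y is the line along which they close (so a half turn about z gives the same grasp; the last joint's range is limited). The gripper opens to 85 mm and grips with 20 to 120 N. Pads are 22 mm wide; open, the fingers measure 114 mm over their backs; the gripper's body (76 mm by 85 mm) begins 54 mm behind the grasp point. The pads swing forward as they close: fully open they stand 13 mm farther back than shut.
Start: joints at [1.113, 0.527, 1.433, -0, 1.181, -0.178], TCP at [0.172, 0.601, 0.231] pointing down, gripper open.
Joint ranges: [-3.08, 3.08], [-0.75, 2.2], [0.22, 2.44], [-1.43, 4.57], [0, 2.65], [-2.85, 2.85]. Speed limits (rad/s): [2.79, 2.79, 3.14, 3.14, 3.14, 3.14].

## Interface

Orientations are given as a unit quaternion [x, y, z, w].
In Python, from station import manip, viewer, ticket gives the robot as it stands.
- The arm moves only by the shell command python3 -m creep 'ROWS' [FORCE]. ROWS is JSON, a list of rows, each an object with "slide": the shift along the tool's x, y, z in cm, a list of three; "angular": the turn, a rotation vector about the tool's x, y, z in rad, a list of three; "claw": the opening, from -1 (shut) to 1 (fully open). A call has 1 to 10 rows; each row shifts and turns the commanded pose from where the row before left it, along the tool's axes as they then stand; what a row does not reach is not made up. A row lasts 1/12 s, in which the tool goes at most 41.7 mm and 7.16 degrees, less where a joint would pass 70% of its speed; a pose out of reach is approached as far as the arm can. A call with a gripper value outside its range is refused whole. The fingers move at their own pace and stop on an object; FORCE is the grip in N (left out, the last holds). Time passes only in rows, so rows that do not move let the fingers close. It gives the time, the measured TCP pose, the force, the opening and the grip force at its end, in the units of the state.
- manip.sense(): the state, without advancing time (a new reading comes with each control period).
- viewer.snapshot(name): name is "scene" or "top" or "wrist"; returns the picture (420x560x3 uint8, blue, green, red); there is no depth.
- viewer.calibration(name): a dict with "fov_y" (degrees; the focal length in pixels is half the picture's height over the tangent of half this angle, whatever the lens; pixels are square), "cx", "cy" (the principal point, pixels), "T" (4x4, takes a point from camera to world coordinates); the wrist camera has in their place "tool_from_camera" (4x4, takes a point from camera to tool coordinates, whose origin is the TCP and whose axes are the flange's). Camera axes: x right, y up, looking along -z (the intrinsics and any distortion apply to the point x, -y, -z); pixel columns grow to the right and rows downward; lengths in m; the calibration is good to about 2 mm. A picture is of the moment at which its call begins: read the wrist's pose just before it. calibration takes no time and is no camera call.
- ticket.sign_off(): hands the job in; it is judged then, once.
The state is a dict: "t": time; "q": joint angles; "qd": joint speeds; "tau": joint torques, N m; "tcp_pos": TCP position; "tool_rot": TCP orientation; "force": force on the tool from outside, world axes, zero at the start; "ft_torque": the same for the moment, N m; "finger_gap": opening from 0.0 (shut) to 1.0 (fully open); "gripper_force": force on a finger pad.
Only numpy, scipy, OpenCV 4.12 (cv2) and the standard library are available. Lean on these libraries where they do the work, as an engineer would, in place of code of your own. Each camera call takes 0.05 s, during which the arm holds its last target. There are 200 camera calls.

## Working session

There is one attempt and no reset: what is moved stays moved. The work goes in short steps, Python scripts to look and compute and a shell command to move; the robot and the scene stay as the last step left them, time stands still between calls to the robot, and variables do not carry over. Pictures are saved under pics/ and viewed, at most 10 in all, crops included, and the job is handed in when it is done.

```bash
ls; mkdir -p pics
python3 - <<'E'
from station import manip, viewer
import cv2,numpy as np
s=manip.sense();print(s)
for n in("scene","top"):
    c=viewer.calibration(n);print(n,{k:(np.round(v,4).tolist() if k=="T" else v) for k,v in c.items()})
    cv2.imwrite(f"pics/{n}0.png",viewer.snapshot(n))
print(viewer.calibration("wrist"))
E
```

```text
pics
{'t': 0.0, 'q': array([ 1.11349354e+00,  5.28463777e-01,  1.43396269e+00,  3.70309920e-05,
        1.18141135e+00, -1.78461163e-01]), 'qd': array([-0.0012776 , -0.00022834, -0.00040315,  0.00168435,  0.00214156,
       -0.00044752]), 'tau': array([ 8.92824773e-04, -4.42341113e+01, -1.78028011e+01, -1.58226239e-04,
        8.11021077e-03,  2.58971852e-06]), 'tcp_pos': array([0.17162812, 0.60019282, 0.2303159 ]), 'tool_rot': array([ 1.38976461e-01,  9.90295048e-01, -1.06098438e-03, -3.67131366e-04]), 'force': array([-0.24930852, -0.64192578,  0.26786921]), 'ft_torque': array([ 0.01655887, -0.04917649, -0.02332339]), 'gripper_force': 0.0, 'finger_gap': 0.9994977118445104}
scene {'fov_y': 42.02656278287554, 'cx': 276.17106917530566, 'cy': 202.42474025706932, 'T': [[-0.3573, -0.6167, 0.7014, 1.5833], [0.934, -0.232, 0.2718, 0.3651], [-0.0049, 0.7522, 0.6589, 1.1977], [0.0, 0.0, 0.0, 1.0]]}
top {'fov_y': 44.065335970551565, 'cx': 271.9354948196651, 'cy': 214.124545477129, 'T': [[0.0237, 0.9992, -0.0321, 0.4055], [-0.9997, 0.0233, -0.0104, -0.0798], [-0.0096, 0.0323, 0.9994, 1.572], [0.0, 0.0, 0.0, 1.0]]}
{'fov_y': 69.79377933209935, 'cx': 280.63587399384187, 'cy': 208.70162473803768, 'tool_from_camera': array([[ 4.81619919e-04,  9.51776105e-01,  3.06793114e-01,
         7.77662365e-02],
       [ 9.99999793e-01, -5.89379142e-04,  2.58601517e-04,
        -1.05791505e-03],
       [ 4.26948207e-04,  3.06792926e-01, -9.51776191e-01,
        -1.42754399e-01],
       [ 0.00000000e+00,  0.00000000e+00,  0.00000000e+00,
         1.00000000e+00]])}
```

View pics/top0.png

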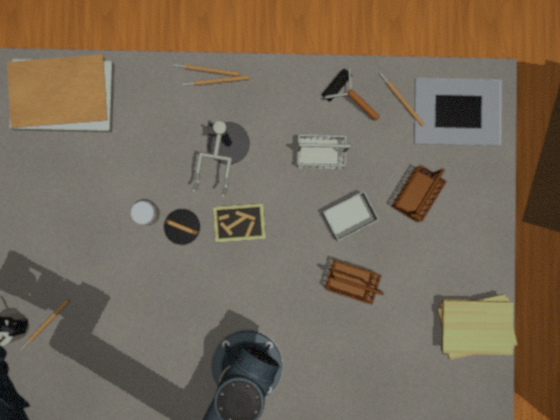

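View pics/scene0.png

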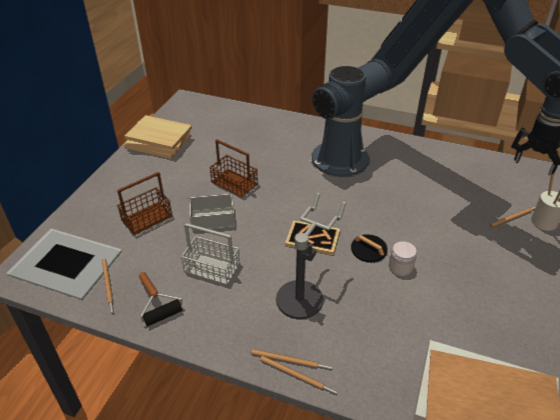

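Run:
```python
import cv2,numpy as np
t=cv2.imread("pics/top0.png");s=cv2.imread("pics/scene0.png")
a=cv2.resize(t[110:210,180:380],None,fx=4,fy=4,interpolation=cv2.INTER_CUBIC)[:, :800]
b=cv2.resize(s[185:325,170:370],None,fx=4,fy=4,interpolation=cv2.INTER_CUBIC)
cv2.imwrite("pics/c1.png",a);cv2.imwrite("pics/c2.png",b)
```

```text
(no output)
```

View pics/c1.png

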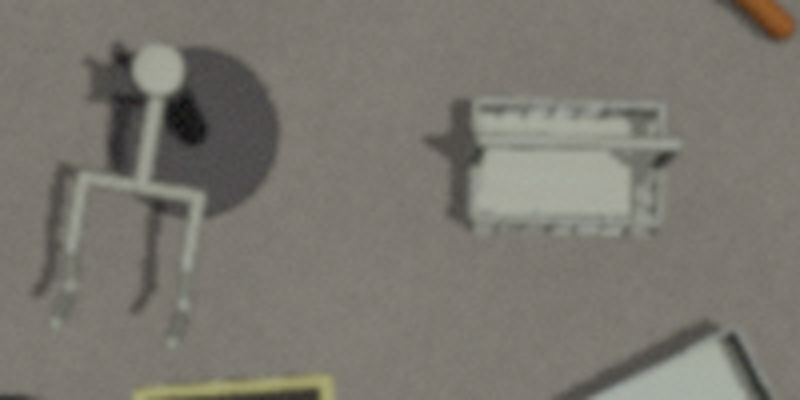

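View pics/c2.png

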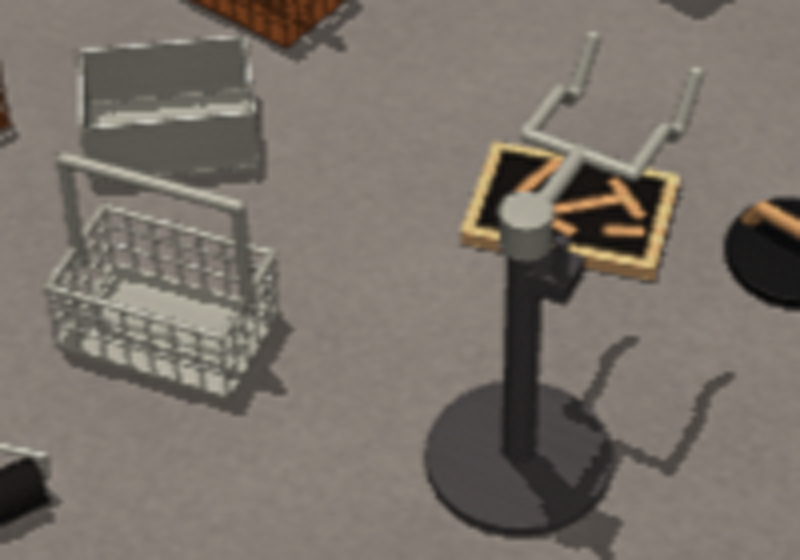

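Steel-grey things: the basket with handle at top (321,152) / scene (210,258), and the plain bin without a handle at top (349,215). The brown look-alikes are at (418,193) and (353,281). The crops confirm that (321,152) is the steel wire basket with a handle. The twin hook is at top crop (55..200,180..340).

```bash
cat > h.py <<'E'
import numpy as np, cv2
from station import manip, viewer
from scipy.spatial.transform import Rotation as R
def ray(n,uv,state=None):
    c=viewer.calibration(n)
    if n=="wrist":
        T=np.eye(4);T[:3,:3]=R.from_quat(state["tool_rot"]).as_matrix();T[:3,3]=state["tcp_pos"];T=T@c["tool_from_camera"]
    else: T=np.array(c["T"])
    f=210/np.tan(np.radians(c["fov_y"]/2))
    d=T[:3,:3]@np.array([(uv[0]-c["cx"])/f,-(uv[1]-c["cy"])/f,-1]);return T[:3,3],d/np.linalg.norm(d)
def plane(n,uv,z,state=None):
    o,d=ray(n,uv,state);return o+d*(z-o[2])/d[2]
def proj(n,p,state=None):
    c=viewer.calibration(n)
    T=np.eye(4);T[:3,:3]=R.from_quat(state["tool_rot"]).as_matrix();T[:3,3]=state["tcp_pos"];T=T@c["tool_from_camera"]
    q=np.linalg.inv(T)@np.r_[p,1];f=210/np.tan(np.radians(c["fov_y"]/2))
    return c["cx"]+f*q[0]/-q[2],c["cy"]+f*q[1]/q[2]
def tri(*rs):
    A=sum(np.eye(3)-np.outer(d,d) for o,d in rs);b=sum((np.eye(3)-np.outer(d,d))@o for o,d in rs)
    return np.linalg.solve(A,b)
E
python3 - <<'E'
from h import *
T=lambda u,v:(180+(u-1.5)/4,110+(v-1.5)/4)
S=lambda u,v:(170+(u-1.5)/4,185+(v-1.5)/4)
np.set_printoptions(precision=4,suppress=True)
for nm,t,s,z in[("barL",(478,142),(65,160),.15),("barR",(680,145),(240,207),.15),("coltop",(158,70),(527,208),.245),("tip+",(55,322),(593,37),.24),("tip-",(172,343),(697,72),.24),("cb+",(80,180),(527,132),.23),("cb-",(200,197),(635,170),.23)]:
    print(nm,plane("top",T(*t),z),plane("scene",S(*s),z),tri(ray("top",T(*t)),ray("scene",S(*s))))
print("foot",plane("top",T(195,132),.012))
E
```

```text
barL [ 0.6429 -0.1353  0.15  ] [ 0.6442 -0.2688  0.15  ] [ 0.6638 -0.1854  0.196 ]
barR [ 0.6439 -0.2741  0.15  ] [ 0.6434 -0.1354  0.15  ] [ 0.6272 -0.2155  0.1217]
coltop [0.6691 0.0753 0.245 ] [0.667  0.0761 0.245 ] [0.6686 0.0758 0.2464]
tip+ [0.5055 0.1378 0.24  ] [0.4914 0.0631 0.24  ] [0.5142 0.1021 0.2741]
tip- [0.4936 0.0621 0.24  ] [0.5014 0.1386 0.24  ] [0.4857 0.0992 0.2145]
cb+ [0.599  0.1258 0.23  ] [0.5863 0.0488 0.23  ] [0.6062 0.0896 0.2643]
cb- [0.5897 0.0475 0.23  ] [0.5957 0.1249 0.23  ] [0.583  0.0846 0.2056]
foot [0.6688 0.0732 0.012 ]
```

```bash
python3 -m creep '[{"slide":[0,0,-1.7],"angular":[0,0,0.12],"claw":1},{"slide":[0,0,-1.7],"angular":[0,0,0.12],"claw":1},{"slide":[0,0,-1.7],"angular":[0,0,0.12],"claw":1},{"slide":[0,0,-1.7],"angular":[0,0,0.12],"claw":1},{"slide":[0,0,-1.7],"angular":[0,0,0.12],"claw":1},{"slide":[0,0,-1.7],"angular":[0,0,0.12],"claw":1},{"slide":[0,0,-1.7],"angular":[0,0,0.12],"claw":1},{"slide":[0,0,-1.7],"angular":[0,0,0.12],"claw":1},{"slide":[0,0,-1.7],"angular":[0,0,0.12],"claw":1},{"slide":[0,0,-1.7],"angular":[0,0,0.0905],"claw":1}]'
cat >> h.py <<'E'
def to(p,yaw=None):
    "slide in cm (tool axes) to put TCP at p; turn about tool z to bring tool y to angle yaw"
    s=manip.sense();Rm=R.from_quat(s["tool_rot"]).as_matrix();sl=Rm.T@(np.array(p)-s["tcp_pos"])*100
    a=np.arctan2(Rm[1,1],Rm[0,1]);print("t",round(s["t"],2),"tcp",s["tcp_pos"].round(4),"yangle",a.round(4),"toolz",Rm[:,2].round(4),"slide cm",sl.round(2),"turn z",None if yaw is None else (-(yaw-a)).round(4), "F",s["force"].round(1),"gap",round(s["finger_gap"],3),"grip",round(s["gripper_force"],1))
E
python3 -c "
from h import *
to((.6435,-.2035,.40),0); print(manip.sense()['q'])"
```

```text
t: 0.93
tcp_pos: [0.1718, 0.6005, 0.4015]
tool_rot: [0.665, 0.747, -0.001, 0.0]
force: [0.0, -0.3, 0.3]
finger_gap: 0.998
gripper_force: 0.0
t 0.93 tcp [0.1718 0.6005 0.4015] yangle 0.1161 toolz [-6.0e-04 -1.3e-03 -1.0e+00] slide cm [-85.32  37.55   0.23] turn z 0.1161 F [ 0.  -0.3  0.3] gap 0.998 grip 0.0
[ 1.11352314e+00  3.92449108e-01  1.19162217e+00 -1.64466526e-05
  1.55896718e+00  9.97472620e-01]
```

```bash
python3 -m creep '[{"slide":[-1.6,0.7,0],"angular":[0,0,0],"claw":1},{"slide":[-3.2,1.4,0],"angular":[0,0,0],"claw":1},{"slide":[-3.2,1.4,0],"angular":[0,0,0],"claw":1},{"slide":[-3.2,1.4,0],"angular":[0,0,0],"claw":1},{"slide":[-3.2,1.4,0],"angular":[0,0,0],"claw":1},{"slide":[-3.2,1.4,0],"angular":[0,0,0],"claw":1},{"slide":[-3.2,1.4,0],"angular":[0,0,0],"claw":1},{"slide":[-3.2,1.4,0],"angular":[0,0,0],"claw":1},{"slide":[-3.2,1.4,0],"angular":[0,0,0],"claw":1},{"slide":[-3.2,1.4,0],"angular":[0,0,0],"claw":1}]' >/dev/null
python3 -m creep '[{"slide":[-3.2,1.4,0],"angular":[0,0,0],"claw":1},{"slide":[-3.2,1.4,0],"angular":[0,0,0],"claw":1},{"slide":[-3.2,1.4,0],"angular":[0,0,0],"claw":1},{"slide":[-3.2,1.4,0],"angular":[0,0,0],"claw":1},{"slide":[-3.2,1.4,0],"angular":[0,0,0],"claw":1},{"slide":[-3.2,1.4,0],"angular":[0,0,0],"claw":1},{"slide":[-3.2,1.4,0],"angular":[0,0,0],"claw":1},{"slide":[-3.2,1.4,0],"angular":[0,0,0],"claw":1},{"slide":[-3.2,1.4,0],"angular":[0,0,0],"claw":1},{"slide":[-3.2,1.4,0],"angular":[0,0,0],"claw":1}]'
python3 -c "
from h import *
to((.6435,-.2035,.40),0)"
```

```text
t: 2.6
tcp_pos: [0.5188, 0.0129, 0.4009]
tool_rot: [0.663, 0.749, -0.0, -0.0]
force: [0.8, 0.7, -0.2]
finger_gap: 1.002
gripper_force: 0.0
t 2.6 tcp [0.5188 0.0129 0.4009] yangle 0.1211 toolz [-1.e-03  3.e-04 -1.e+00] slide cm [-22.99   9.76   0.07] turn z 0.1211 F [ 0.8  0.7 -0.2] gap 1.002 grip 0.0
```

```bash
python3 -m creep '[{"slide":[0,0,0],"angular":[0,0,0],"claw":1},{"slide":[0,0,0],"angular":[0,0,0],"claw":1},{"slide":[0,0,0],"angular":[0,0,0],"claw":1}]' >/dev/null
python3 -c "
from h import *
import pickle
s=manip.sense(); im=viewer.snapshot('wrist'); cv2.imwrite('pics/w1.png',im); pickle.dump(s,open('w1.pkl','wb'))
to((.6435,-.2035,.36),0)
for p in [(.5055,.1378,.24),(.4936,.0621,.24),(.599,.1258,.23),(.5897,.0475,.23)]: print(np.round(proj('wrist',p,s)))"
```

```text
t 2.9 tcp [0.5178 0.0153 0.4009] yangle 0.1221 toolz [-1.4e-03  7.0e-04 -1.0e+00] slide cm [-23.25   9.82   4.06] turn z 0.1221 F [-0.6  0.5  1. ] gap 0.999 grip 0.0
[283.  58.]
[262. 141.]
[378.  87.]
[353. 166.]
```

View pics/w1.png

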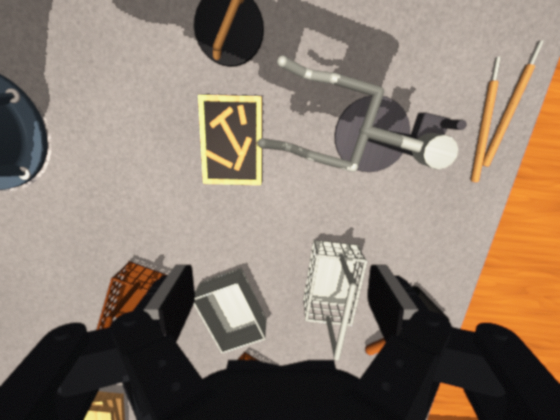

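The wrist view shows prong tips at (283,61) and (262,143), crossbar corners at (379,92) and (353,166), the column top at (440,152), and the basket at (335,285).

```bash
python3 -c "
from h import *
import pickle
s=pickle.load(open('w1.pkl','rb'))
P=[plane('wrist',u,z,s) for u,z in [((283,61),.24),((262,143),.24),((379,91),.23),((353,166),.23),((440,152),.25)]]
for p in P: print(p.round(4))
t=(P[0]+P[1])/2;c=(P[2]+P[3])/2;d=c-t;print(t,c,np.linalg.norm(d),np.arctan2(-d[1],d[0]), 'saddle',t+d/np.linalg.norm(d)*.0255)
"
```

```text
[0.5055 0.1356 0.24  ]
[0.4939 0.06   0.24  ]
[0.6012 0.1221 0.23  ]
[0.5903 0.0471 0.23  ]
[0.6658 0.0734 0.25  ]
[0.49969745 0.09783069 0.24      ] [0.59572928 0.08458947 0.23      ] 0.09745481953170801 0.13701964651760176 saddle [0.52482511 0.094366   0.2373834 ]
```

```bash
python3 -m creep '[{"slide":[-1.55,0.65,0],"angular":[0,0,0],"claw":1},{"slide":[-3.1,1.3,0],"angular":[0,0,0],"claw":1},{"slide":[-3.1,1.3,0],"angular":[0,0,0],"claw":1},{"slide":[-3.1,1.3,0],"angular":[0,0,0],"claw":1},{"slide":[-3.1,1.3,0],"angular":[0,0,0],"claw":1},{"slide":[-3.1,1.3,0],"angular":[0,0,0],"claw":1},{"slide":[-1.55,0.65,0],"angular":[0,0,0.06],"claw":1},{"slide":[0,0,0],"angular":[0,0,0.062],"claw":1},{"slide":[0,0,0],"angular":[0,0,0],"claw":1},{"slide":[0,0,0],"angular":[0,0,0],"claw":1}]'
python3 -c "
from h import *
import pickle
s=manip.sense(); im=viewer.snapshot('wrist'); cv2.imwrite('pics/w2.png',im); pickle.dump(s,open('w2.pkl','wb'))
to((.6435,-.2035,.36),0)"
```

```text
t: 3.73
tcp_pos: [0.6185, -0.1602, 0.4012]
tool_rot: [0.706, 0.708, -0.0, -0.0]
force: [-0.7, 0.1, -0.5]
finger_gap: 0.997
gripper_force: 0.0
t 3.78 tcp [ 0.6184 -0.1598  0.4014] yangle 0.0022 toolz [-1.e-04  1.e-04 -1.e+00] slide cm [-4.37  2.5   4.14] turn z 0.0022 F [-0.5  0.3 -0.7] gap 1.0 grip 0.0
```

View pics/w2.png

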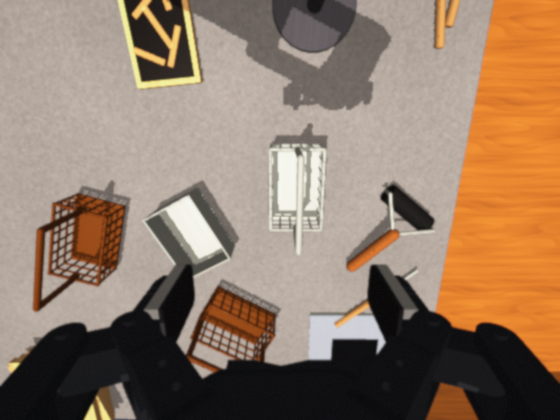

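The bar runs from (299,150) to (299,253) in the image, straight along the column.

```bash
python3 -c "
from h import *
import pickle
s=pickle.load(open('w2.pkl','rb'))
a,b=[plane('wrist',u,.155,s) for u in((299,149),(299,253))];print(a,b,(a+b)/2)
m=(a+b)/2
to((m[0],m[1],.131),0)
"
```

```text
[ 0.64225813 -0.12820822  0.155     ] [ 0.64535864 -0.27456586  0.155     ] [ 0.64380839 -0.20138704  0.155     ]
t 3.78 tcp [ 0.6184 -0.1598  0.4014] yangle 0.0022 toolz [-1.e-04  1.e-04 -1.e+00] slide cm [-4.17  2.54 27.04] turn z 0.0022 F [-0.5  0.3 -0.7] gap 1.0 grip 0.0
```

```bash
python3 -m creep '[{"slide":[-1.1,0.65,2],"angular":[0,0,0],"claw":1},{"slide":[-1.1,0.65,2.5],"angular":[0,0,0],"claw":1},{"slide":[-1.1,0.65,2.5],"angular":[0,0,0],"claw":1},{"slide":[-1,0.6,2],"angular":[0,0,0],"claw":1},{"slide":[0,0,3],"angular":[0,0,0],"claw":1},{"slide":[0,0,3],"angular":[0,0,0],"claw":1},{"slide":[0,0,3],"angular":[0,0,0],"claw":1},{"slide":[0,0,3],"angular":[0,0,0],"claw":1},{"slide":[0,0,2],"angular":[0,0,0],"claw":1},{"slide":[0,0,0],"angular":[0,0,0],"claw":1}]'
python3 -c "
from h import *
to((.6437,-.203,.131),0)"
```

```text
t: 4.62
tcp_pos: [0.6407, -0.2009, 0.1664]
tool_rot: [0.706, 0.708, -0.002, -0.005]
force: [-0.2, 0.1, -0.9]
finger_gap: 1.001
gripper_force: 0.0
t 4.62 tcp [ 0.6407 -0.2009  0.1664] yangle 0.0021 toolz [-0.0094  0.0047 -0.9999] slide cm [-0.23  0.33  3.54] turn z 0.0021 F [-0.2  0.1 -0.9] gap 1.001 grip 0.0
```

```bash
python3 -m creep '[{"slide":[0,0,2],"angular":[0,0,0],"claw":1},{"slide":[0,0,1.8],"angular":[0,0,0],"claw":1},{"slide":[0,0,0],"angular":[0,0,0],"claw":1},{"slide":[0,0,0],"angular":[0,0,0],"claw":1},{"slide":[0,0,0],"angular":[0,0,0],"claw":1}]' 40
python3 -c "
from h import *
to((.6437,-.203,.131),0)
cv2.imwrite('pics/w3.png',np.hstack([viewer.snapshot('wrist')[:,130:430],cv2.resize(viewer.snapshot('scene')[150:325,110:320],(500,417),interpolation=2).__getitem__(slice(None)) if 0 else cv2.resize(viewer.snapshot('scene')[150:325,110:318],(499,420))]))"
```

```text
t: 5.03
tcp_pos: [0.6452, -0.2038, 0.1355]
tool_rot: [0.707, 0.707, 0.0, 0.002]
force: [-1.2, -0.3, -0.8]
finger_gap: 1.001
gripper_force: 0.0
t 5.03 tcp [ 0.6452 -0.2038  0.1355] yangle 0.0005 toolz [ 0.0029 -0.0015 -1.    ] slide cm [ 0.08 -0.15  0.45] turn z 0.0005 F [-1.2 -0.3 -0.8] gap 1.001 grip 0.0
```

View pics/w3.png

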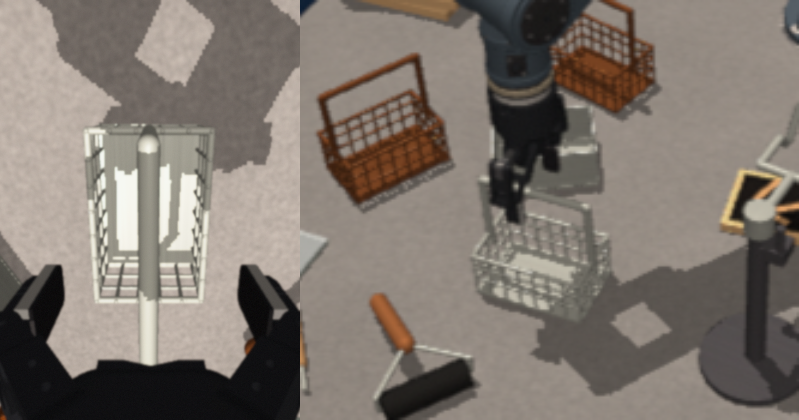

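The bar (column 148) lies between the open fingers (45 and 265), so I close on it.

```bash
python3 -m creep '[{"slide":[0,0,0.3],"angular":[0,0,0],"claw":0},{"slide":[0,0,0],"angular":[0,0,0],"claw":-1},{"slide":[0,0,0],"angular":[0,0,0],"claw":-1},{"slide":[0,0,0],"angular":[0,0,0],"claw":-1},{"slide":[0,0,0],"angular":[0,0,0],"claw":-1},{"slide":[0,0,0],"angular":[0,0,0],"claw":-1},{"slide":[0,0,0],"angular":[0,0,0],"claw":-1},{"slide":[0,0,0],"angular":[0,0,0],"claw":-1},{"slide":[0,0,0],"angular":[0,0,0],"claw":-1},{"slide":[0,0,0],"angular":[0,0,0],"claw":-1}]' 40
python3 -m creep '[{"slide":[0,0,0],"angular":[0,0,0],"claw":-1},{"slide":[0,0,-0.5],"angular":[0,0,0],"claw":-1},{"slide":[0,0,-1.5],"angular":[0,0,0],"claw":-1},{"slide":[0,0,-1.5],"angular":[0,0,0],"claw":-1},{"slide":[0,0,-2],"angular":[0,0,0],"claw":-1},{"slide":[0,0,-2],"angular":[0,0,0],"claw":-1},{"slide":[0,0,-2],"angular":[0,0,0],"claw":-1},{"slide":[0,0,-1.5],"angular":[0,0,0],"claw":-1},{"slide":[0,0,-1],"angular":[0,0,0],"claw":-1},{"slide":[0,0,-0.5],"angular":[0,0,0],"claw":-1}]'
python3 -c "
from h import *
to((.42,-.05,.25),-.141)"
```

```text
t: 5.97
tcp_pos: [0.644, -0.2037, 0.1304]
tool_rot: [0.707, 0.707, -0.0, 0.0]
force: [0.0, -0.3, 0.4]
finger_gap: 0.099
gripper_force: 38.9
t: 6.8
tcp_pos: [0.6443, -0.2037, 0.2567]
tool_rot: [0.707, 0.707, 0.0, 0.001]
force: [-0.1, 1.1, -2.5]
finger_gap: 0.101
gripper_force: 39.0
t 6.8 tcp [ 0.6443 -0.2037  0.2567] yangle -0.0004 toolz [ 1.6e-03 -7.0e-04 -1.0e+00] slide cm [ 15.36 -22.44   0.62] turn z 0.1406 F [-0.1  1.1 -2.5] gap 0.101 grip 39.0
```

```bash
python3 -m creep '[{"slide":[0.3,-0.4,0],"angular":[0,0,0],"claw":-1},{"slide":[0.6,-0.9,0],"angular":[0,0,0],"claw":-1},{"slide":[1,-1.5,0],"angular":[0,0,0],"claw":-1},{"slide":[1.2,-1.8,0],"angular":[0,0,0],"claw":-1},{"slide":[1.4,-2.1,0],"angular":[0,0,0],"claw":-1},{"slide":[1.4,-2.1,0],"angular":[0,0,0],"claw":-1},{"slide":[1.4,-2.1,0],"angular":[0,0,0],"claw":-1},{"slide":[1.4,-2.1,0],"angular":[0,0,0],"claw":-1},{"slide":[1.4,-2.1,0],"angular":[0,0,0],"claw":-1},{"slide":[1.4,-2.1,0],"angular":[0,0,0],"claw":-1}]' >/dev/null
python3 -m creep '[{"slide":[1.4,-2,0],"angular":[0,0,0],"claw":-1},{"slide":[1.4,-1.5,0],"angular":[0,0,0],"claw":-1},{"slide":[1.5,-1,0],"angular":[0,0,0],"claw":-1},{"slide":[1.6,-0.5,0],"angular":[0,0,0],"claw":-1},{"slide":[1.7,0,0],"angular":[0,0,0],"claw":-1},{"slide":[1.7,0,0],"angular":[0,0,0],"claw":-1},{"slide":[1.7,0,0],"angular":[0,0,0],"claw":-1},{"slide":[1.7,0,0],"angular":[0,0,0],"claw":-1},{"slide":[1.7,0,0],"angular":[0,0,0],"claw":-1},{"slide":[1.3,0,0],"angular":[0,0,0],"claw":-1}]'
python3 -c "
from h import *
to((.668-.25*.99,.0755+.25*.1405,.25),-.141)"
```

```text
t: 8.47
tcp_pos: [0.4205, 0.0699, 0.2543]
tool_rot: [0.707, 0.707, -0.001, -0.001]
force: [0.2, -0.1, -3.3]
finger_gap: 0.099
gripper_force: 39.0
t 8.47 tcp [0.4205 0.0699 0.2543] yangle -0.0001 toolz [-2.9e-03  8.0e-04 -1.0e+00] slide cm [ 4.07 -0.    0.43] turn z 0.1409 F [ 0.2 -0.1 -3.3] gap 0.099 grip 39.0
```

```bash
python3 -m creep '[{"slide":[1.3,0,0],"angular":[0,0,0],"claw":-1},{"slide":[1.1,0,0],"angular":[0,0,0],"claw":-1},{"slide":[0.8,0,0],"angular":[0,0,0],"claw":-1},{"slide":[0.4,0,0],"angular":[0,0,0.02],"claw":-1},{"slide":[0,0,0],"angular":[0,0,0.03],"claw":-1},{"slide":[0,0,0],"angular":[0,0,0.04],"claw":-1},{"slide":[0,0,0],"angular":[0,0,0.03],"claw":-1},{"slide":[0,0,0],"angular":[0,0,0.021],"claw":-1},{"slide":[0,0,0],"angular":[0,0,0],"claw":-1},{"slide":[0,0,0],"angular":[0,0,0],"claw":-1}]'
python3 -c "
from h import *
import pickle
s=manip.sense()
W=viewer.snapshot('wrist');S=viewer.snapshot('scene');pickle.dump((s,W,S),open('w4.pkl','wb'))
cv2.imwrite('pics/w4.png',np.hstack([W[:,100:480],cv2.resize(S[140:280,240:380],(420,420))]))
to((.5247,.0955,.25),-.141)"
```

```text
t: 9.3
tcp_pos: [0.4217, 0.1044, 0.255]
tool_rot: [0.755, 0.655, -0.0, -0.0]
force: [0.9, -0.4, -3.3]
finger_gap: 0.101
gripper_force: 39.0
t 9.4 tcp [0.422  0.1044 0.2551] yangle -0.1412 toolz [-4.e-04 -1.e-04 -1.e+00] slide cm [ 0.57 10.29  0.51] turn z -0.0002 F [ 0.3  0.1 -2.7] gap 0.096 grip 39.0
```

View pics/w4.png

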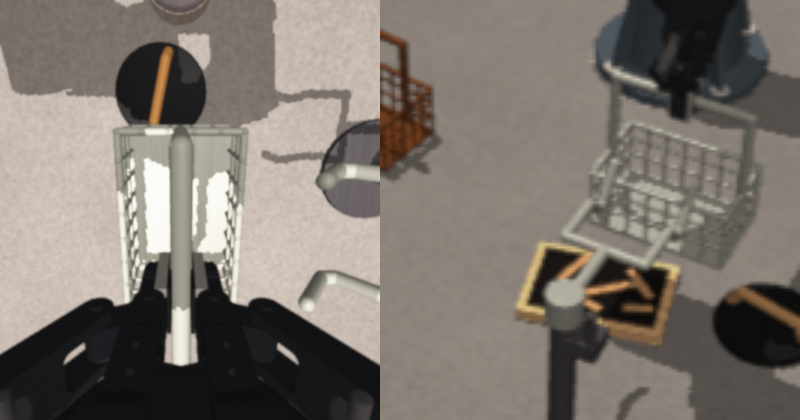

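The left prong tip is at wrist (426,180) and the right one at (409,298). The basket hangs level and straight, with its bar at column 282.

```bash
python3 -c "
from h import *
import pickle
s=pickle.load(open('w4.pkl','rb'))[0]
a=plane('wrist',(426,180),.24,s);b=plane('wrist',(409,297),.24,s);m=(a+b)/2;print(a,b,m)
e=plane('wrist',(282,135),.275,s);print('bar end',e, 'from tcp',e-s['tcp_pos'])
to((m[0]+.99*.0255,m[1]-.1405*.0255,.25))"
```

```text
[0.50524805 0.13566196 0.24      ] [0.49550832 0.06382707 0.24      ] [0.50037819 0.09974452 0.24      ]
bar end [0.43263602 0.17212315 0.275     ] from tcp [0.01089499 0.06773105 0.02004456]
t 9.4 tcp [0.422  0.1044 0.2551] yangle -0.1412 toolz [-4.e-04 -1.e-04 -1.e+00] slide cm [ 0.64 10.38  0.51] turn z None F [ 0.3  0.1 -2.7] gap 0.096 grip 39.0
```

```bash
python3 -m creep '[{"slide":[0.3,0.3,0],"angular":[0,0,0],"claw":-1},{"slide":[0.3,0.7,0],"angular":[0,0,0],"claw":-1},{"slide":[0,1,0],"angular":[0,0,0],"claw":-1},{"slide":[0,1.2,0],"angular":[0,0,0],"claw":-1},{"slide":[0,1.2,0],"angular":[0,0,0],"claw":-1},{"slide":[0,1.2,0],"angular":[0,0,0],"claw":-1},{"slide":[0,1.2,0],"angular":[0,0,0],"claw":-1},{"slide":[0,1.2,0],"angular":[0,0,0],"claw":-1},{"slide":[0,1,0],"angular":[0,0,0],"claw":-1},{"slide":[0,0.7,0],"angular":[0,0,0],"claw":-1}]' >/dev/null
python3 -m creep '[{"slide":[0,0.4,0],"angular":[0,0,0],"claw":-1},{"slide":[0,0.2,0],"angular":[0,0,0],"claw":-1},{"slide":[0,0,0],"angular":[0,0,0],"claw":-1},{"slide":[0,0,0],"angular":[0,0,0],"claw":-1},{"slide":[0,0,0],"angular":[0,0,0],"claw":-1},{"slide":[0,0,0],"angular":[0,0,0],"claw":-1}]'
python3 -c "
from h import *
import pickle
s=manip.sense()
W=viewer.snapshot('wrist');S=viewer.snapshot('scene');pickle.dump((s,W,S),open('w5.pkl','wb'))
cv2.imwrite('pics/w5.png',np.hstack([W[:,100:480],cv2.resize(S[140:280,240:380],(420,420))]))
to((.525,.0965,.205),-.141)"
```

```text
t: 10.73
tcp_pos: [0.5244, 0.096, 0.2554]
tool_rot: [0.755, 0.655, -0.0, -0.0]
force: [0.2, 0.1, -2.2]
finger_gap: 0.099
gripper_force: 39.0
t 10.83 tcp [0.5247 0.096  0.2554] yangle -0.1413 toolz [-0.  0. -1.] slide cm [0.06 0.03 5.04] turn z -0.0003 F [-0.6 -0.1 -3. ] gap 0.104 grip 39.0
```

View pics/w5.png

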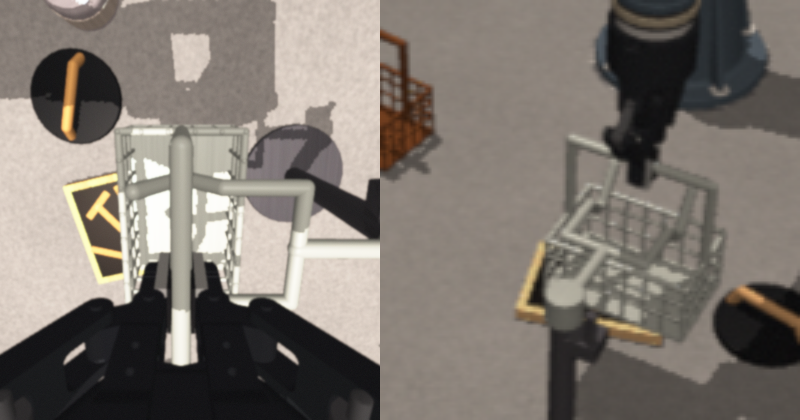

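The prongs lie under the bar and the basket clears the crossbar, so I lower it.

```bash
python3 -m creep '[{"slide":[0,0,0.5],"angular":[0,0,0],"claw":-1},{"slide":[0,0,1],"angular":[0,0,0],"claw":-1},{"slide":[0,0,1],"angular":[0,0,0],"claw":-1},{"slide":[0,0,1],"angular":[0,0,0],"claw":-1},{"slide":[0,0,0.7],"angular":[0,0,0],"claw":-1},{"slide":[0,0,0.5],"angular":[0,0,0],"claw":-1},{"slide":[0,0,0.4],"angular":[0,0,0],"claw":-1},{"slide":[0,0,0.2],"angular":[0,0,0],"claw":-1},{"slide":[0,0,0.1],"angular":[0,0,0],"claw":-1},{"slide":[0,0,0],"angular":[0,0,0],"claw":-1}]'
python3 -m creep '[{"slide":[0,0,0],"angular":[0,0,0],"claw":-1},{"slide":[0,0,0],"angular":[0,0,0],"claw":-1}]'
```

```text
t: 11.67
tcp_pos: [0.5252, 0.0959, 0.2013]
tool_rot: [0.755, 0.655, 0.0, 0.0]
force: [-0.3, -0.0, -2.4]
finger_gap: 0.103
gripper_force: 39.0
t: 11.83
tcp_pos: [0.5253, 0.0959, 0.2017]
tool_rot: [0.755, 0.655, 0.0, 0.0]
force: [-0.3, -0.0, -3.0]
finger_gap: 0.098
gripper_force: 39.0
```

```bash
python3 -m creep '[{"slide":[0,0,0.1],"angular":[0,0,0],"claw":-1},{"slide":[0,0,0.1],"angular":[0,0,0],"claw":-1},{"slide":[0,0,0.05],"angular":[0,0,0],"claw":-1},{"slide":[0,0,0],"angular":[0,0,0],"claw":-1},{"slide":[0,0,0],"angular":[0,0,0],"claw":-1}]'
python3 -m creep '[{"slide":[0,0,0],"angular":[0,0,0],"claw":-0.7},{"slide":[0,0,0],"angular":[0,0,0],"claw":-0.5},{"slide":[0,0,0],"angular":[0,0,0],"claw":-0.3},{"slide":[0,0,0],"angular":[0,0,0],"claw":-0.2},{"slide":[0,0,0],"angular":[0,0,0],"claw":-0.2},{"slide":[0,0,0],"angular":[0,0,0],"claw":-0.2},{"slide":[0,0,0],"angular":[0,0,0],"claw":-0.2},{"slide":[0,0,0],"angular":[0,0,0],"claw":-0.2}]'
python3 -c "
from h import *
import pickle
s=manip.sense()
W=viewer.snapshot('wrist');S=viewer.snapshot('scene');pickle.dump((s,W,S),open('w6.pkl','wb'))
cv2.imwrite('pics/w6.png',np.hstack([W[:,100:480],cv2.resize(S[140:280,240:380],(420,420))]))"
```

```text
t: 12.25
tcp_pos: [0.5256, 0.0959, 0.1999]
tool_rot: [0.755, 0.655, 0.001, 0.001]
force: [-1.3, 0.3, 5.8]
finger_gap: 0.098
gripper_force: 39.8
t: 12.92
tcp_pos: [0.525, 0.0959, 0.1987]
tool_rot: [0.755, 0.655, -0.0, -0.0]
force: [-0.6, 0.2, -0.1]
finger_gap: 0.399
gripper_force: 0.0
```

View pics/w6.png

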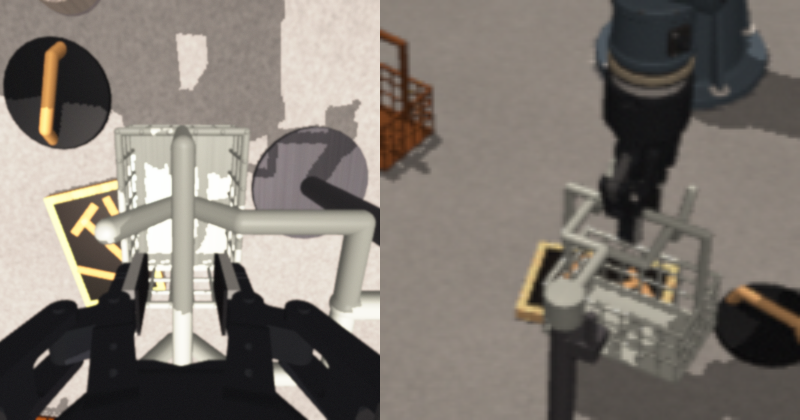

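Both prongs carry the bar, the fingers are open and clear, and the force is zero. Next I lift off, shut the gripper and go to the pushing side.

```bash
python3 -m creep '[{"slide":[0,0,-0.5],"angular":[0,0,0],"claw":-0.2},{"slide":[0,0,-1],"angular":[0,0,0],"claw":-0.2},{"slide":[0,0,-1.5],"angular":[0,0,0],"claw":-0.2},{"slide":[0,0,-1.5],"angular":[0,0,0],"claw":-0.2},{"slide":[0,0,-2],"angular":[0,0,0],"claw":-0.2},{"slide":[0,0,-2],"angular":[0,0,0],"claw":-0.2},{"slide":[0,0,-2],"angular":[0,0,0],"claw":-0.2},{"slide":[0,0,-1],"angular":[0,0,0],"claw":-1},{"slide":[0,0,0],"angular":[0,0,0],"claw":-1},{"slide":[0,0,0],"angular":[0,0,0],"claw":-1}]'
python3 -m creep '[{"slide":[-1,0.7,0],"angular":[0,0,0],"claw":-1},{"slide":[-1.5,1,0],"angular":[0,0,0],"claw":-1},{"slide":[-1.5,1,0],"angular":[0,0,0],"claw":-1},{"slide":[-1.5,1,0],"angular":[0,0,0],"claw":-1},{"slide":[-1.3,0.9,0],"angular":[0,0,0],"claw":-1},{"slide":[-0.7,0.4,0],"angular":[0,0,0],"claw":-1},{"slide":[0,0,0],"angular":[0,0,0],"claw":-1},{"slide":[0,0,0],"angular":[0,0,0],"claw":-1},{"slide":[0,0,0],"angular":[0,0,0],"claw":-1}]'
python3 -c "
from h import *
import pickle
s=manip.sense()
W=viewer.snapshot('wrist');S=viewer.snapshot('top');pickle.dump((s,W,S),open('w7.pkl','wb'))
c=np.array([.6683,.0757]);ex=np.array([.99,-.1405]);ey=np.array([.1405,.99])
p=c-.095*ex-.075*ey
to((p[0],p[1],.210),-.141)"
```

```text
t: 13.85
tcp_pos: [0.525, 0.0959, 0.3143]
tool_rot: [0.755, 0.655, 0.0, 0.0]
force: [-0.0, 0.8, -0.2]
finger_gap: 0.005
gripper_force: 0.0
t: 14.6
tcp_pos: [0.5633, 0.0151, 0.3134]
tool_rot: [0.755, 0.655, -0.0, -0.001]
force: [0.8, -0.3, -0.9]
finger_gap: 0.003
gripper_force: 0.0
t 14.7 tcp [0.5634 0.0154 0.3138] yangle -0.1405 toolz [-5.e-04  3.e-04 -1.e+00] slide cm [-0.05  0.04 10.38] turn z 0.0005 F [-0.2 -0.5  0. ] gap 0.003 grip 0.0
```

```bash
python3 -m creep '[{"slide":[0,0,1],"angular":[0,0,0],"claw":-1},{"slide":[0,0,2],"angular":[0,0,0],"claw":-1},{"slide":[0,0,2],"angular":[0,0,0],"claw":-1},{"slide":[0,0,2],"angular":[0,0,0],"claw":-1},{"slide":[0,0,2],"angular":[0,0,0],"claw":-1},{"slide":[0,0,1],"angular":[0,0,0],"claw":-1},{"slide":[0,0,0.3],"angular":[0,0,0],"claw":-1},{"slide":[0,0,0],"angular":[0,0,0],"claw":-1},{"slide":[0,0,0],"angular":[0,0,0],"claw":-1},{"slide":[0,0,0],"angular":[0,0,0],"claw":-1}]'
python3 -m creep '[{"slide":[0.5,0,0],"angular":[0,0,0],"claw":-1},{"slide":[0.5,0,0],"angular":[0,0,0],"claw":-1},{"slide":[0.4,0,0],"angular":[0,0,0],"claw":-1},{"slide":[0.2,0,0],"angular":[0,0,0],"claw":-1},{"slide":[0.2,0,0],"angular":[0,0,0],"claw":-1},{"slide":[0.1,0,0],"angular":[0,0,0],"claw":-1},{"slide":[0.1,0,0],"angular":[0,0,0],"claw":-1},{"slide":[0.1,0,0],"angular":[0,0,0],"claw":-1}]'
```

```text
t: 15.53
tcp_pos: [0.5649, 0.0145, 0.212]
tool_rot: [0.755, 0.655, 0.001, 0.001]
force: [1.0, -0.1, 0.2]
finger_gap: 0.0
gripper_force: 0.0
t: 16.2
tcp_pos: [0.5668, 0.0349, 0.2108]
tool_rot: [0.755, 0.656, -0.001, 0.0]
force: [-0.8, -2.4, 0.2]
finger_gap: 0.002
gripper_force: 1.5
```

```bash
python3 -m creep '[{"slide":[0.05,-0.03,0],"angular":[0,0,0.005],"claw":-1},{"slide":[0.095,-0.054,0],"angular":[0,0,0.01],"claw":-1},{"slide":[0.143,-0.08,0],"angular":[0,0,0.015],"claw":-1},{"slide":[0.19,-0.107,0],"angular":[0,0,0.02],"claw":-1},{"slide":[0.24,-0.132,0],"angular":[0,0,0.025],"claw":-1},{"slide":[0.287,-0.158,0],"angular":[0,0,0.03],"claw":-1},{"slide":[0.287,-0.158,0],"angular":[0,0,0.03],"claw":-1},{"slide":[0.287,-0.158,0],"angular":[0,0,0.03],"claw":-1},{"slide":[0.287,-0.158,0],"angular":[0,0,0.03],"claw":-1},{"slide":[0.287,-0.158,0],"angular":[0,0,0.03],"claw":-1}]'
cat >> h.py <<'E'
def arm():
    s=manip.sense();Rm=R.from_quat(s["tool_rot"]).as_matrix();r=Rm.T@(np.r_[.6683,.0757,s["tcp_pos"][2]]-s["tcp_pos"])
    print("t",round(s["t"],2),"col in tool xy mm",(r[:2]*1e3).round(1),"yangle",np.arctan2(Rm[1,1],Rm[0,1]).round(3),"F tool",(Rm.T@s["force"]).round(1),"z",s["tcp_pos"][2].round(4),"q6",s["q"][5].round(2))
E
python3 -c "from h import *;arm()"
```

```text
t: 17.03
tcp_pos: [0.5604, 0.0592, 0.2108]
tool_rot: [0.825, 0.565, 0.0, 0.0]
force: [-1.0, -2.0, -0.3]
finger_gap: 0.001
gripper_force: 1.2
t 17.03 col in tool xy mm [54.3 94.7] yangle -0.369 F tool [-2.2 -0.2  0.3] z 0.2108 q6 0.28
```

```bash
python3 -m creep '[{"slide":[0.287,-0.158,0],"angular":[0,0,0.03],"claw":-1},{"slide":[0.287,-0.158,0],"angular":[0,0,0.03],"claw":-1},{"slide":[0.287,-0.158,0],"angular":[0,0,0.03],"claw":-1},{"slide":[0.287,-0.158,0],"angular":[0,0,0.03],"claw":-1},{"slide":[0.287,-0.158,0],"angular":[0,0,0.03],"claw":-1},{"slide":[0.287,-0.158,0],"angular":[0,0,0.03],"claw":-1},{"slide":[0.287,-0.158,0],"angular":[0,0,0.03],"claw":-1},{"slide":[0.287,-0.158,0],"angular":[0,0,0.03],"claw":-1},{"slide":[0.287,-0.158,0],"angular":[0,0,0.03],"claw":-1},{"slide":[0.287,-0.158,0],"angular":[0,0,0.03],"claw":-1}]' >/dev/null;python3 -c "from h import *;arm()"
python3 -m creep '[{"slide":[0.287,-0.158,0],"angular":[0,0,0.03],"claw":-1},{"slide":[0.287,-0.158,0],"angular":[0,0,0.03],"claw":-1},{"slide":[0.287,-0.158,0],"angular":[0,0,0.03],"claw":-1},{"slide":[0.287,-0.158,0],"angular":[0,0,0.03],"claw":-1},{"slide":[0.287,-0.158,0],"angular":[0,0,0.03],"claw":-1},{"slide":[0.287,-0.158,0],"angular":[0,0,0.03],"claw":-1},{"slide":[0.287,-0.158,0],"angular":[0,0,0.03],"claw":-1},{"slide":[0.287,-0.158,0],"angular":[0,0,0.03],"claw":-1},{"slide":[0.287,-0.158,0],"angular":[0,0,0.03],"claw":-1},{"slide":[0.287,-0.158,0],"angular":[0,0,0.03],"claw":-1}]' >/dev/null;python3 -c "from h import *;arm()"
```

```text
t 17.87 col in tool xy mm [54.2 94.6] yangle -0.669 F tool [-1.7  2.1 -0.4] z 0.2108 q6 0.63
t 18.7 col in tool xy mm [54.6 95.1] yangle -0.969 F tool [-1.8  0.7 -0.2] z 0.2107 q6 0.99
```

```bash
python3 -m creep '[{"slide":[0.287,-0.158,0],"angular":[0,0,0.03],"claw":-1},{"slide":[0.287,-0.158,0],"angular":[0,0,0.03],"claw":-1},{"slide":[0.287,-0.158,0],"angular":[0,0,0.03],"claw":-1},{"slide":[0.287,-0.158,0],"angular":[0,0,0.03],"claw":-1},{"slide":[0.287,-0.158,0],"angular":[0,0,0.03],"claw":-1},{"slide":[0.287,-0.158,0],"angular":[0,0,0.03],"claw":-1},{"slide":[0.287,-0.158,0],"angular":[0,0,0.03],"claw":-1},{"slide":[0.287,-0.158,0],"angular":[0,0,0.03],"claw":-1},{"slide":[0.287,-0.158,0],"angular":[0,0,0.03],"claw":-1},{"slide":[0.287,-0.158,0],"angular":[0,0,0.03],"claw":-1}]' >/dev/null;python3 -c "from h import *;arm()"
python3 -m creep '[{"slide":[0.24,-0.132,0],"angular":[0,0,0.025],"claw":-1},{"slide":[0.24,-0.132,0],"angular":[0,0,0.025],"claw":-1},{"slide":[0.19,-0.107,0],"angular":[0,0,0.02],"claw":-1},{"slide":[0.19,-0.107,0],"angular":[0,0,0.02],"claw":-1},{"slide":[0.143,-0.08,0],"angular":[0,0,0.015],"claw":-1},{"slide":[0.143,-0.08,0],"angular":[0,0,0.015],"claw":-1},{"slide":[0.143,-0.08,0],"angular":[0,0,0.015],"claw":-1},{"slide":[0.143,-0.08,0],"angular":[0,0,0.015],"claw":-1}]' >/dev/null;python3 -c "from h import *;arm()"
```

```text
t 19.53 col in tool xy mm [55.1 95.2] yangle -1.269 F tool [-2.2  1.4 -0.8] z 0.2105 q6 1.33
t 20.2 col in tool xy mm [54.7 95.3] yangle -1.418 F tool [-3.1  0.  -0.4] z 0.2105 q6 1.5
```

Continuing slowly until the force rises at the stop.

```bash
python3 -m creep '[{"slide":[0.143,-0.08,0],"angular":[0,0,0.015],"claw":-1},{"slide":[0.143,-0.08,0],"angular":[0,0,0.015],"claw":-1},{"slide":[0.143,-0.08,0],"angular":[0,0,0.015],"claw":-1},{"slide":[0.143,-0.08,0],"angular":[0,0,0.015],"claw":-1},{"slide":[0.143,-0.08,0],"angular":[0,0,0.015],"claw":-1},{"slide":[0.143,-0.08,0],"angular":[0,0,0.015],"claw":-1}]' >/dev/null;python3 -c "from h import *;arm()"
python3 -m creep '[{"slide":[0.143,-0.08,0],"angular":[0,0,0.015],"claw":-1},{"slide":[0.143,-0.08,0],"angular":[0,0,0.015],"claw":-1},{"slide":[0.143,-0.08,0],"angular":[0,0,0.015],"claw":-1}]' >/dev/null;python3 -c "from h import *;arm()"
```

```text
t 20.7 col in tool xy mm [54.4 95.3] yangle -1.508 F tool [-4.3 -3.1  1. ] z 0.2106 q6 1.6
t 20.95 col in tool xy mm [54.1 95. ] yangle -1.553 F tool [-4.2 -3.1  1.3] z 0.2107 q6 1.65
```

```bash
python3 -m creep '[{"slide":[0.143,-0.08,0],"angular":[0,0,0.015],"claw":-1},{"slide":[0.143,-0.08,0],"angular":[0,0,0.015],"claw":-1},{"slide":[0,0,0],"angular":[0,0,0],"claw":-1}]' >/dev/null;python3 -c "from h import *;arm()"
python3 -m creep '[{"slide":[0.143,-0.08,0],"angular":[0,0,0.015],"claw":-1},{"slide":[0.143,-0.08,0],"angular":[0,0,0.015],"claw":-1},{"slide":[0,0,0],"angular":[0,0,0],"claw":-1}]' >/dev/null;python3 -c "from h import *;arm()"
```

```text
t 21.2 col in tool xy mm [53.4 94.8] yangle -1.582 F tool [-2.8 -1.3 -0.2] z 0.2109 q6 1.68
t 21.45 col in tool xy mm [53.4 94.7] yangle -1.612 F tool [-3.  -1.3  0.2] z 0.2109 q6 1.71
```

```bash
python3 -m creep '[{"slide":[0.143,-0.08,0],"angular":[0,0,0.015],"claw":-1},{"slide":[0.143,-0.08,0],"angular":[0,0,0.015],"claw":-1},{"slide":[0.143,-0.08,0],"angular":[0,0,0.015],"claw":-1},{"slide":[0,0,0],"angular":[0,0,0],"claw":-1}]' >/dev/null;python3 -c "from h import *;arm()"
python3 -m creep '[{"slide":[0.143,-0.08,0],"angular":[0,0,0.015],"claw":-1},{"slide":[0.143,-0.08,0],"angular":[0,0,0.015],"claw":-1},{"slide":[0,0,0],"angular":[0,0,0],"claw":-1}]' >/dev/null;python3 -c "from h import *;arm()"
python3 -m creep '[{"slide":[0.143,-0.08,0],"angular":[0,0,0.015],"claw":-1},{"slide":[0.143,-0.08,0],"angular":[0,0,0.015],"claw":-1},{"slide":[0,0,0],"angular":[0,0,0],"claw":-1}]' >/dev/null;python3 -c "from h import *;arm()"
```

```text
t 21.78 col in tool xy mm [53.2 94.8] yangle -1.657 F tool [-1.5 -1.4  0.3] z 0.211 q6 1.76
t 22.03 col in tool xy mm [55.4 93.8] yangle -1.688 F tool [-7.1  1.3 -1.9] z 0.2109 q6 1.79
t 22.28 col in tool xy mm [58.1 92.6] yangle -1.717 F tool [-11.7   4.9  -5.9] z 0.2108 q6 1.82
```

The force has risen to 12 N while the tool lags, so the arm is on its stop. I back off, lift, and check numerically.

```bash
python3 -m creep '[{"slide":[0,0,0],"angular":[0,0,0],"claw":-1},{"slide":[0,0,0],"angular":[0,0,0],"claw":-1},{"slide":[0,0,0],"angular":[0,0,0],"claw":-1},{"slide":[-0.3,0,0],"angular":[0,0,0],"claw":-1},{"slide":[-0.5,0,0],"angular":[0,0,0],"claw":-1},{"slide":[-1,0,0],"angular":[0,0,0],"claw":-1},{"slide":[-1,0,0],"angular":[0,0,0],"claw":-1},{"slide":[-0.5,0,0],"angular":[0,0,0],"claw":-1},{"slide":[0,0,0],"angular":[0,0,0],"claw":-1}]'
python3 -m creep '[{"slide":[0,0,-1],"angular":[0,0,0],"claw":-1},{"slide":[0,0,-2],"angular":[0,0,0],"claw":-1},{"slide":[0,0,-2.5],"angular":[0,0,0],"claw":-1},{"slide":[0,0,-2.5],"angular":[0,0,0],"claw":-1},{"slide":[0,0,-2.5],"angular":[0,0,0],"claw":-1},{"slide":[0,0,-2.5],"angular":[0,0,0],"claw":-1},{"slide":[-2,0,-1],"angular":[0,0,0],"claw":-1},{"slide":[-3,0,0],"angular":[0,0,0],"claw":-1},{"slide":[-3,0,0],"angular":[0,0,0],"claw":-1},{"slide":[-3,0,0],"angular":[0,0,0],"claw":-1}]' >/dev/null
python3 -m creep '[{"slide":[-2,0,0],"angular":[0,0,0],"claw":-1},{"slide":[-1,0,0],"angular":[0,0,0],"claw":-1},{"slide":[0,0,0],"angular":[0,0,0],"claw":-1},{"slide":[0,0,0],"angular":[0,0,0],"claw":-1},{"slide":[0,0,0],"angular":[0,0,0],"claw":-1},{"slide":[0,0,0],"angular":[0,0,0],"claw":-1},{"slide":[0,0,0],"angular":[0,0,0],"claw":-1},{"slide":[0,0,0],"angular":[0,0,0],"claw":-1},{"slide":[0,0,0],"angular":[0,0,0],"claw":-1},{"slide":[0,0,0],"angular":[0,0,0],"claw":-1}]'
python3 - <<'E'
from h import *
import pickle
a=viewer.snapshot('top');sc=viewer.snapshot('scene')
pickle.dump((a,sc),open('w8.pkl','wb'))
o=cv2.imread('pics/top0.png')
d=cv2.absdiff(a,o).max(2);m=(d>35).astype(np.uint8)
n,l,st,ce=cv2.connectedComponentsWithStats(m)
print([ (x[:5].tolist()) for x in st[1:] if x[4]>25])
# predicted pixels for hung bar ends, prong tips, at arm direction angle
def pj(n,p):
    c=viewer.calibration(n);q=np.linalg.inv(np.array(c["T"]))@np.r_[p,1];f=210/np.tan(np.radians(c["fov_y"]/2));return np.round((c["cx"]+f*q[0]/-q[2],c["cy"]+f*q[1]/q[2]),1)
ey=np.array([np.cos(.10),-np.sin(.10)]);er=np.array([np.sin(.10),np.cos(.10)]);col=np.array([.6683,.0757])
for nm,r,t,z in[("bar",.145,0,.22),("bar+",.145,.067,.22),("bar-",.145,-.067,.22),("tip+",.172,.038,.24),("tip-",.172,-.038,.24)]:
    p=np.r_[col+er*r+ey*t,z];print(nm,p.round(3),pj("top",p),pj("scene",p))
g=cv2.cvtColor(a,cv2.COLOR_BGR2GRAY)[105:165,120:215]
for r in range(0,60,2): print(105+r,''.join(' .:-=+*#%@'[min(9,max(0,(int(v)-60)//16))] for v in g[r]))
E
```

```text
t: 23.03
tcp_pos: [0.5947, 0.1825, 0.211]
tool_rot: [0.997, -0.072, -0.0, 0.0]
force: [-0.8, -0.9, -0.8]
finger_gap: -0.0
gripper_force: 0.0
t: 24.7
tcp_pos: [0.4578, 0.2023, 0.3506]
tool_rot: [0.997, -0.073, -0.0, 0.0]
force: [0.4, -0.6, -0.3]
finger_gap: -0.0
gripper_force: 0.0
[[160, 98, 9, 51, 104], [187, 110, 26, 30, 117], [167, 115, 20, 25, 416], [210, 134, 21, 31, 165], [287, 135, 14, 32, 174], [301, 138, 29, 5, 65], [166, 140, 19, 15, 207], [300, 148, 37, 15, 496], [189, 151, 10, 33, 86], [28, 161, 186, 259, 16996], [213, 161, 7, 27, 68], [0, 251, 96, 114, 4699], [219, 310, 39, 19, 402], [0, 316, 28, 21, 424], [0, 345, 30, 75, 1128], [237, 357, 35, 23, 283], [269, 357, 10, 9, 51], [262, 367, 25, 47, 613], [192, 372, 21, 6, 56], [203, 400, 11, 20, 97]]
bar [0.683 0.22  0.22 ] [165.3 122.7] [355.6 263.2]
bar+ [0.749 0.213 0.22 ] [168.6  97.5] [345.5 282.4]
bar- [0.616 0.227 0.22 ] [162.  147.9] [365.  245.3]
tip+ [0.723 0.243 0.24 ] [155.2 105.3] [361.6 272.1]
tip- [0.648 0.251 0.24 ] [151.4 134.3] [372.4 250.8]
105 ==================================++===----====*+==-: ..:-==++
[... 2233 characters left out ...]

151 =================================+++++++*++-:. .:=+************+++======================-......
153 ====================================-====++++=-. .:==+******++++++==++===================:.....
155 ====================================----=======-:::=+==++++++++++=-=++===================--....
157 ====================================================+==---=+=====---=====================-=-:..
159 ============================---:::--===============================---======================--:
161 ===============-=-------:::-:.....:-===========================-===========================-===
163 =========----::::::.................:-=======-===============================--================
```

The top view matches the prediction: the bar runs from column 166 (row 105) to column 163 (row 150), and the basket's floor is centred under it at column 176. The arm is on its stop and the robot is clear, so I hand in.

```bash
python3 -c "
from station import ticket
print(ticket.sign_off())"
```

```text
the job is handed in; nothing more can be done
None
```

I hung the basket on both prongs, swung the arm to its stop and handed the job in at about 25 s; the last top view put the basket where it should hang, but the hand-in gave no verdict.

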